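# Put the seasoning set back on its own stands

### The job

The seasonings were put back on the wrong wooden stands after wiping down. Put the pepper mill on the plain round stand, the salt shaker on the square one, the spice jar on the round one with the tab handle, and the kitchen timer squared up on the oblong one with its dial looking over a long side, each upright in the middle of its stand and let go. A stand holds only one thing, so use a free spot on the way; keep everything upright, and leave the glass tumbler and the white ramekin where they are.

Things in the scene. Friction and masses are not known exactly. Their poses are not given: they have to be found in the camera images.
- mill: Dark brown wooden pepper mill, 170 mm tall, 58 mm across at the foot, 0.18 kg. Origin at the centre of its underside, z up. Waisted body to 122 mm, then a round head 49 mm across from 123 to 159 mm with a 12 mm metal ball on top. The head neither turns nor comes off: grip it from above, about 138 mm above the underside. Starts on the paddle stand.
- salt: Glass salt shaker with a domed metal top, 86 mm tall, faceted glass body 45 x 43 mm at the foot and a little narrower upwards to 66 mm, then a top 26 mm across. Origin at the centre of its underside, z up. Grip the glass about 40 to 50 mm above the underside. About 0.12 kg. At the start it stands on the round stand.
- jar: Cylindrical glass spice jar with a dark screw cap, 41 mm across, 105 mm tall. Origin at the centre of its underside, z up. Grip anywhere on its sides, for instance 75 mm above the underside. About 0.11 kg. At the start it stands on the square stand.
- timer: Wind-up kitchen timer, 0.16 kg: grey box, white face, red dial (does not turn). Origin at its underside, centre of its 66 x 66 mm outline, z up, 70 mm tall. x points from dial face to back: box x = -17 to +33 mm, dial 28 mm across, 36 mm up, out to x = -33 mm. Grip across the 66 mm width (y) at x = +8 mm, 45 mm up. Starts on the worktop in the row of stands.
- round_stand: Plain round wooden dish without handle, 100 mm across, inside 88 mm. For the pepper mill. Fixed. Origin at the centre of its underside, z up; floor 6 mm, rim top 12 mm above the worktop, rim 6 mm thick.
- square_stand: Square wooden tray, 100 x 100 mm, inside 88 x 88 mm. For the salt shaker. Fixed. Origin at the centre of its underside, z up; floor 6 mm, rim top 12 mm above the worktop, rim 6 mm thick.
- paddle_stand: Round wooden dish, 100 mm across, inside 88 mm, with one flat tab handle 30 mm wide and 8 mm thick that reaches 95 mm from the centre of the round (its origin) along -x (towards the robot). For the spice jar. Fixed. Origin at the centre of its underside, z up; floor 6 mm, rim top 12 mm above the worktop, rim 6 mm thick.
- oblong_stand: Oblong wooden tray, 108 mm (x) by 136 mm (y), inside 96 x 124 mm; long sides along its y, so the timer's x must lie along the tray's x, either way round. Empty at the start: may serve as a free spot. For the timer. Fixed. Origin at the centre of its underside, z up; floor 6 mm, rim top 12 mm above the worktop, rim 6 mm thick.
- tumbler: Clear glass tumbler, 84 mm across, 93 mm tall, loose on the worktop behind the row of stands; a bystander to be left alone. Origin at the centre of its underside.
- ramekin: White fluted ramekin, 84 mm across, 42 mm tall, loose on the worktop behind the row of stands; a bystander to be left alone. Origin at the centre of its underside.
Things that resemble listed ones, but are neither listed nor needed, are in the scene too. Leave any blue or turquoise look-alike of the jar alone.

How it is judged:
By the outcome, as a careful person would: the job done as asked, in the order asked, and still so for the second after the job is handed in, with the robot touching nothing.
It also fails if it takes over 131 s, if anything falls off the work surface, if the arm or the gripper's body presses on something with over 40 N, if the wrist force passes 120 N, or if a joint passes its speed limit or range.

### The arm

A 6-joint arm with a two-finger parallel gripper is mounted at the origin on a cart in front of the work surface, level with it; the furniture and walls round the work are solid. World frame = base frame: x ahead of the robot, y to its left, z up, the work surface at z = 0. Lengths are in mm, angles in rad, forces in N, time in s.
With the tool pointing down it reaches from about 350 to 875 mm from the base axis. Payload 4.2 kg.
Tool frame: the origin (TCP) lies between the finger pads; the fingertips stand 8 mm ahead of it and the grasp point (between the pads) lies 11 mm behind it; z points along the fingers, y is the line along which they close (so a half turn about z gives the same grasp; the last joint's range is limited). The gripper opens to 85 mm and grips with 20 to 120 N. Pads are 22 mm wide; open, the fingers measure 114 mm over their backs; the gripper's body (76 mm by 85 mm) begins 54 mm behind the grasp point. The pads swing forward as they close: fully open they stand 13 mm farther back than shut.
Start: joints at [-1.081, 0.385, 0.008, 0, -1.194, -0.259], TCP at [142.99, -608.402, 239.312] pointing down, gripper open.
Joint ranges: [-3.14, 3.14], [-1.21, 2.06], [-1.07, 1.41], [-3.16, 2.05], [-2.99, -0.16], [-3.1, 3.1]. Speed limits (rad/s): [2.79, 2.79, 3.14, 3.14, 3.14, 3.14].

### API

Orientations are given as a unit quaternion [x, y, z, w].
In Python, from bench import read_state, get_image, camera_params, job_done gives the robot as it stands.
- The arm moves only by the tool drive_tool, never from a script. Its argument "moves" is a list that holds one entry, the list of rows, each a list of 7 numbers: the shift along the tool's x, y, z in m, then the turn, a rotation vector about the tool's x, y, z in rad, then the closure in counts, from 0 (fully open) to 255 (shut). A call has 1 to 8 rows; each row shifts and turns the commanded pose from where the row before left it, along the tool's axes as they then stand; what a row does not reach is not made up. A row lasts 1/12 s, in which the tool goes at most 41.7 mm and 7.16 degrees, less where a joint would pass 70% of its speed; a pose out of reach is approached as far as the arm can. A call is refused whole if a number of a shift passes 0.0417 or a number of a turn 0.125, either way. A call with a gripper value outside its range is refused whole. The fingers move at their own pace and stop on an object; the grip force is fixed at half the most. Time passes only in rows, so rows that do not move let the fingers close. It gives the time, the measured TCP pose, the force and the opening at its end, in the units of the state.
- read_state(): the state, without advancing time (a new reading comes with each control period).
- get_image(name): name is "side" or "top" or "wrist"; returns the picture (400x640x3 uint8, blue, green, red); there is no depth.
- camera_params(name): a dict with "mtx" (3x3 intrinsics, pixels), "extrinsics" (4x4, takes a point from camera to world coordinates). Camera axes: x right, y up, looking along -z (the intrinsics and any distortion apply to the point x, -y, -z); pixel columns grow to the right and rows downward; lengths in mm; the calibration is good to about 2 mm. A picture is of the moment at which its call begins: read the wrist's pose just before it. camera_params takes no time and is no camera call; for the wrist camera it gives the pose at the moment of the call.
- job_done(): hands the job in, once; it reports no verdict.
The state is a dict: "clock": time; "joints": joint angles; "joint_vel": joint speeds; "joint_efforts": joint torques, N m; "position": TCP position; "ee_rot": TCP orientation; "contact_force": force on the tool from outside, world axes, zero at the start; "wrist_torque": the same for the moment, N m; "gripper_width": finger opening in mm.
Only numpy, scipy, OpenCV 4.12 (cv2) and the standard library are available. Lean on these libraries where they do the work, as an engineer would, in place of code of your own. Each camera call takes 0.05 s, during which the arm holds its last target. There are 200 camera calls.

## Working session

There is one attempt and no reset: what is moved stays moved. The work goes in short steps, Python scripts to look and compute and a tool call to move; the robot and the scene stay as the last step left them, time stands still between calls to the robot, and variables do not carry over. Pictures are saved under pics/ and viewed, on a budget of 14 in all, crops included, one or two more only if the job needs it, and the job is handed in when it is done.

Besides the shell and the picture viewer there is one more tool, called after ">>>" by a JSON object that holds its "api" and its "payload", one argument or row to a line. drive_tool: Moves the arm, as the interface text tells. Its arguments: {"type":"object","properties":{"moves":{"type":"array"}},"required":["moves"]}

```bash
ls; mkdir -p pics; cat > h.py <<'E'
import numpy as np, cv2
from bench import *
from scipy.spatial.transform import Rotation as R
def ray(n,u,v,z,P=None):
    P=P or camera_params(n); M=np.array(P["mtx"]);E=np.array(P["extrinsics"])
    d=np.linalg.inv(M)@[u,v,1]; d=E[:3,:3]@[d[0],-d[1],-d[2]]; o=E[:3,3]
    return o+d*(z-o[2])/d[2]
def proj(n,p,P=None):
    P=P or camera_params(n); M=np.array(P["mtx"]);E=np.array(P["extrinsics"])
    c=E[:3,:3].T@(np.array(p)-E[:3,3]); q=M@[c[0],-c[1],-c[2]]; return q[:2]/q[2]
E
python3 - <<'E'
from h import *
s=read_state(); print(s)
for n in("top","side","wrist"):
    cv2.imwrite(f"pics/{n}0.png",get_image(n)); p=camera_params(n); print(n,{k:np.round(np.array(v),3).tolist() if k!='x' else v for k,v in p.items()})
E
```

```text
pics
{'clock': 0.0, 'joints': array([-1.08138703e+00,  3.85552811e-01,  6.63379513e-03, -5.22363995e-04,
       -1.19399115e+00, -2.58596156e-01]), 'joint_vel': array([ 1.44701074e-03, -2.85339476e-05, -5.00121203e-04,  1.53252095e-03,
       -1.25281290e-04,  8.18082474e-04]), 'joint_efforts': array([-5.95526526e-04, -3.92289197e+01,  1.88396466e+01,  4.18595821e+00,
       -4.54831752e-03,  4.45875401e-06]), 'position': array([ 142.8753725 , -607.87022968,  238.223473  ]), 'ee_rot': array([-1.15054780e-01,  9.93358556e-01,  1.07254765e-03, -1.60163955e-04]), 'contact_force': array([ 0.53557108, -1.11588574,  0.4007354 ]), 'wrist_torque': array([0.03750046, 0.04214764, 0.03094136]), 'gripper_width': 85.19435010599045}
top {'mtx': [[515.552, 0.0, 319.406], [0.0, 515.552, 209.354], [0.0, 0.0, 1.0]], 'extrinsics': [[-0.017, 0.99, -0.141, 283.801], [-1.0, -0.017, 0.005, 7.373], [0.003, 0.141, 0.99, 1482.269], [0.0, 0.0, 0.0, 1.0]]}
side {'mtx': [[370.65, 0.0, 313.2], [0.0, 370.65, 197.0], [0.0, 0.0, 1.0]], 'extrinsics': [[-0.954, 0.173, -0.245, 261.277], [-0.3, -0.54, 0.786, 803.084], [0.004, 0.824, 0.567, 618.192], [0.0, 0.0, 0.0, 1.0]]}
wrist {'mtx': [[280.217, 0.0, 321.622], [0.0, 280.217, 203.031], [0.0, 0.0, 1.0]], 'extrinsics': [[-0.228, -0.94, -0.255, 78.959], [0.974, -0.22, -0.061, -624.163], [0.001, -0.262, 0.965, 372.461], [0.0, 0.0, 0.0, 1.0]]}
```

View pics/top0.png

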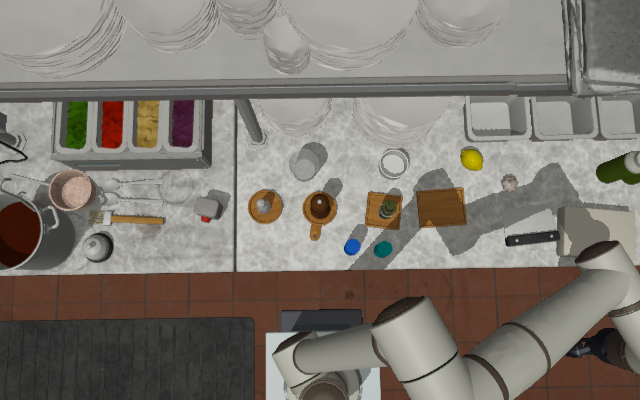

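View pics/side0.png

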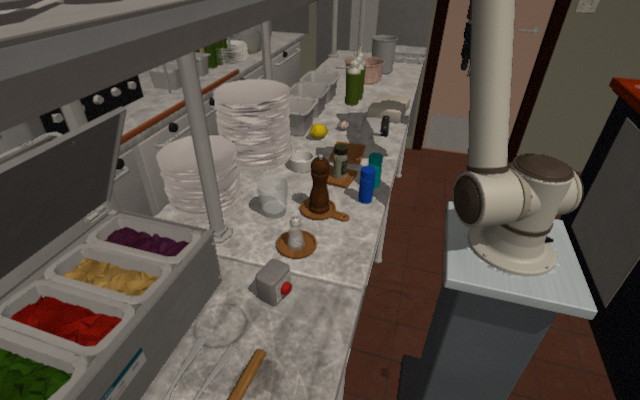

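Top view: the round stand with the salt is at (265,206), the paddle with the mill at (319,208), the square with the jar at (384,210), and the empty oblong at (442,208). The timer is at (208,208) with its dial towards the robot. The blue and turquoise decoys are at (352,246) and (383,249), the tumbler at (305,161) and the ramekin at (394,163). The side view agrees.

```bash
cat > m.py <<'E'
from h import *
im=cv2.imread("pics/top0.png"); hsv=cv2.cvtColor(im,cv2.COLOR_BGR2HSV)
m=cv2.inRange(hsv,(5,90,60),(22,255,255)); m[:185]=0; m[245:]=0; m[:,:235]=0; m[:,480:]=0
n,l,st,c=cv2.connectedComponentsWithStats(m)
for i in range(1,n):
    if st[i][4]>150:
        x,y,w,h=st[i][:4]; cs,_=cv2.findContours((l==i).astype(np.uint8),0,2); cn=np.vstack(cs)
        w3=np.array([ray("top",u+.0,v+.0,12)[:2] for u,v in cn[:,0,:]],np.float32)
        print("stand",st[i],"bbox x",w3[:,0].min(),w3[:,0].max(),"y",w3[:,1].min(),w3[:,1].max(),"minrect",cv2.minAreaRect(w3),"circ",cv2.minEnclosingCircle(w3))
print("timer px",ray("top",208,205,70),"salt top",ray("top",264,203,92),"mill ball",ray("top",319,200,176),"jar cap",ray("top",386,207,111))
print("tumbler",ray("top",304,163,93),"ramekin",ray("top",394,162,42),"blue",ray("top",352,246,105),ray("top",383,249,105))
big=cv2.resize(im[180:270,180:480],None,fx=2.66,fy=2.66,interpolation=cv2.INTER_CUBIC); 
s0=cv2.imread("pics/side0.png"); s=cv2.resize(s0[130:320,220:420],None,fx=1.9,fy=1.9)
o=np.zeros((big.shape[0]+s.shape[0],800,3),np.uint8);o[:big.shape[0],:big.shape[1]]=big;o[big.shape[0]:,:s.shape[1]]=s
cv2.imwrite("pics/z.png",o[:600])
E
python3 m.py
```

```text
stand [ 416  188   51   40 1732] bbox x 437.52094 549.6286 y -420.86874 -280.3619 minrect ((493.59930419921875, -350.9178466796875), (107.14287567138672, 136.1538848876953), 3.148014545440674) circ ((493.2045593261719, -351.1278991699219), 84.58805084228516)
stand [248 190  34  34 745] bbox x 456.55573 553.0592 y 110.5243 205.73048 minrect ((504.8074035644531, 158.21136474609375), (95.17646026611328, 96.37147521972656), 89.62726593017578) circ ((504.92926025390625, 157.56871032714844), 49.35332107543945)
stand [303 191  34  50 847] bbox x 405.4369 547.38367 y -47.994587 47.464565 minrect ((482.6785888671875, 12.00048828125), (97.14881896972656, 134.4747314453125), 52.71841812133789) circ ((475.9913330078125, 7.579334735870361), 71.5244140625)
stand [365 192  37  38 940] bbox x 433.0116 542.04425 y -236.5741 -129.93825 minrect ((487.0327453613281, -183.71066284179688), (100.0267333984375, 99.7802505493164), 81.80719757080078) circ ((487.5279235839844, -182.82843017578125), 68.43324279785156)
timer px [502.68247133 308.59459945  70.        ] salt top [502.25072977 151.30968621  92.        ] mill ball [494.49507537   1.52225388 176.        ] jar cap [ 482.92000393 -178.61352415  111.        ]
tumbler [611.87584493  40.75527513  93.        ] ramekin [ 622.61513093 -215.45332681   42.        ] blue [380.02435871 -84.84884994 105.        ] [ 370.62139435 -167.41476945  105.        ]
```

View pics/z.png

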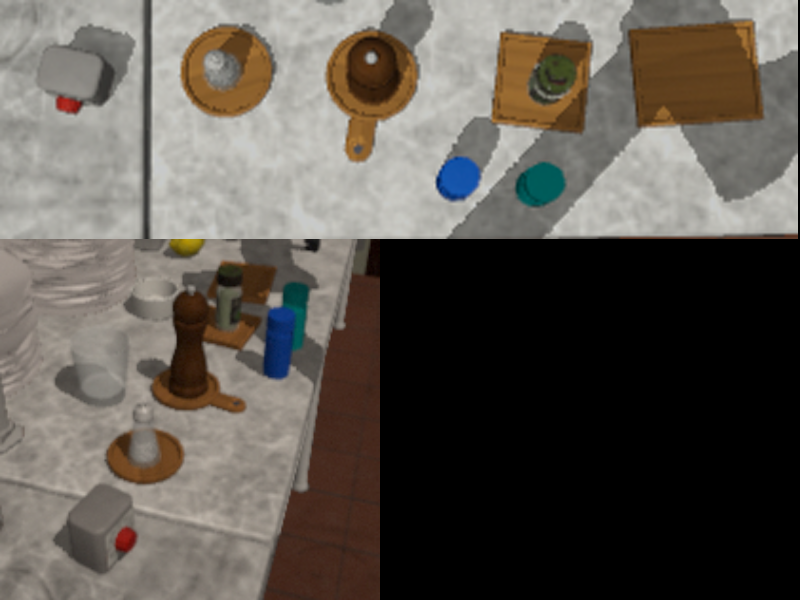

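The stands came out at plausible sizes (50 mm radius, 100×100, 107×136). Centres are round (505,158), paddle about (498,0), square (487,-183) at about -8° yaw, and oblong (494,-351) at about +3°. I'm squaring the tool to the world axes and going towards the salt.

>>> {"api": "drive_tool", "payload": {
  "moves": [
    [[0,0,0,0,0,0.115,0],[0,0,0,0,0,0.115,0],[-0.029,0.029,-0.004,0,0,0,0],[-0.029,0.029,-0.004,0,0,0,0],[-0.029,0.029,-0.004,0,0,0,0],[-0.029,0.029,-0.004,0,0,0,0],[-0.029,0.029,-0.004,0,0,0,0],[-0.029,0.029,0,0,0,0,0]]
  ]
}}

```text
clock: 0.82
position: [318.0, -432.9, 260.0]
ee_rot: [-0.0, 1.0, -0.0, 0.0]
contact_force: [0.5, -0.9, -0.3]
gripper_width: 85.8
```

>>> {"api": "drive_tool", "payload": {
  "moves": [
    [[-0.01,0.04,0,0,0,0,0],[-0.01,0.04,0,0,0,0,0],[-0.01,0.04,0,0,0,0,0],[-0.01,0.04,0,0,0,0,0],[-0.01,0.04,0,0,0,0,0],[-0.01,0.04,0,0,0,0,0],[-0.01,0.04,0,0,0,0,0],[-0.01,0.04,0,0,0,0,0]]
  ]
}}

```text
clock: 1.48
position: [396.3, -112.3, 259.4]
ee_rot: [-0.0, 1.0, 0.0, 0.0]
contact_force: [1.8, 0.6, 0.3]
gripper_width: 85.3
```

>>> {"api": "drive_tool", "payload": {
  "moves": [
    [[-0.012,0.034,0,0,0,0,0],[-0.012,0.034,0,0,0,0,0],[-0.012,0.034,0,0,0,0,0],[-0.012,0.034,0,0,0,0,0],[-0.012,0.034,0,0,0,0,0],[-0.012,0.034,0,0,0,0,0],[-0.012,0.034,0,0,0,0,0],[-0.012,0.034,0,0,0,0,0]]
  ]
}}

```text
clock: 2.15
position: [492.4, 159.7, 259.2]
ee_rot: [-0.001, 1.0, -0.0, -0.0]
contact_force: [0.4, -1.6, -0.0]
gripper_width: 85.2
```

```bash
python3 - <<'E'
from h import *
cv2.imwrite("pics/w1.png",get_image("wrist")); import pickle
pickle.dump(camera_params("wrist"),open("w1.pk","wb"))
E
```

```text
(no output)
```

View pics/w1.png

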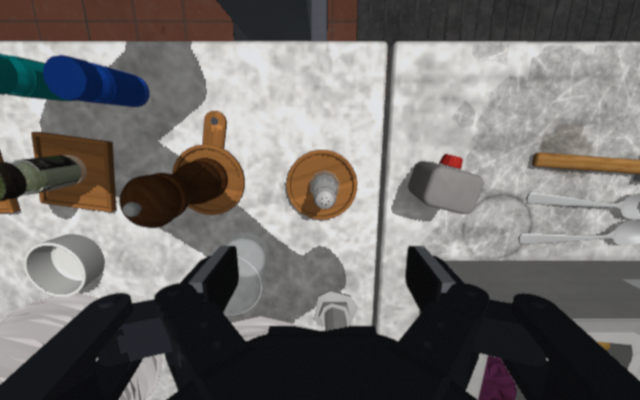

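The salt dome is at (325,199) and the round stand's centre near (321,185). The mill ball is at (132,209), and the timer top is near (453,188) with its dial at (451,161).

```bash
python3 - <<'E'
from h import *; import pickle
P=pickle.load(open("w1.pk","rb")); im=cv2.imread("pics/w1.png"); r=lambda u,v,z:np.round(ray("",u,v,z,P)[:2],1)
print("salt top",r(325,199,90),"mill ball",r(132,209,172))
hsv=cv2.cvtColor(im,cv2.COLOR_BGR2HSV)
m=cv2.inRange(hsv,(5,90,60),(22,255,255)); m[:100]=0; m[235:]=0; m[:,370:]=0
n,l,st,c=cv2.connectedComponentsWithStats(m)
for i in range(1,n):
    if st[i][4]>300:
        cs,_=cv2.findContours((l==i).astype(np.uint8),0,2); cn=np.vstack(cs)
        w=np.array([r(u,v,12) for u,v in cn[:,0,:]],np.float32); print(st[i],"min",w.min(0),"max",w.max(0),cv2.minEnclosingCircle(w),cv2.minAreaRect(w))
t=im[150:215,405:490]; g=cv2.inRange(hsv,(0,0,70),(179,60,175)); 
cv2.imwrite("pics/z2.png",np.vstack([np.hstack([cv2.resize(t,None,fx=4.5,fy=4.5,interpolation=3),cv2.resize(im[145:225,280:365],None,fx=4.5,fy=4.5,interpolation=3)[:292]])]))
E
```

```text
salt top [507.5 167.6] mill ball [495.4   8.1]
[ 173  111   71  104 2732] min [410.9 -39.2] max [550.4  56. ] ((479.9000244140625, 11.300000190734863), 70.7859878540039) ((483.57745361328125, 6.41046142578125), (132.88589477539062, 91.71977233886719), 14.571168899536133)
[  32  133   84   79 3672] min [ 439.4 -230.6] max [ 546.5 -121.3] ((492.3790588378906, -174.70822143554688), 68.087646484375) ((492.46783447265625, -173.71266174316406), (103.28157806396484, 99.3170394897461), 82.56220245361328)
[ 286  150   71   70 2973] min [459.9 114.5] max [557.2 211.7] ((508.33392333984375, 163.11146545410156), 48.969112396240234) ((508.3063049316406, 163.23538208007812), (95.76828002929688, 97.14900207519531), 47.014549255371094)
```

View pics/z2.png

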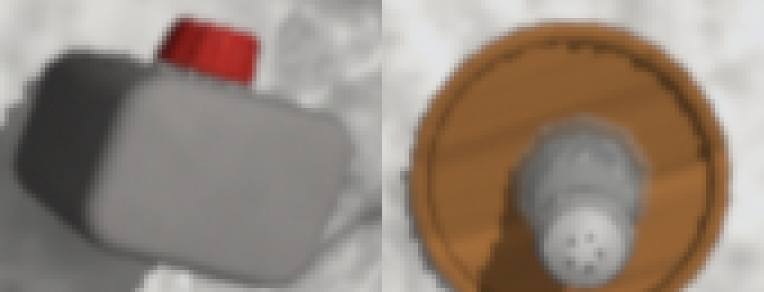

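The top and wrist views differ by about 5 mm, so the side camera decides.

```bash
python3 - <<'E'
from h import *
im=cv2.imread("pics/side0.png");hsv=cv2.cvtColor(im,cv2.COLOR_BGR2HSV)
m=cv2.inRange(hsv,(5,90,40),(22,255,255)); m[:130]=0; m[262:]=0; m[:,:270]=0; m[:,370:]=0
n,l,st,c=cv2.connectedComponentsWithStats(m)
for i in range(1,n):
    if st[i][4]>100:
        cs,_=cv2.findContours((l==i).astype(np.uint8),0,2); cn=np.vstack(cs)
        w=np.array([ray("side",u,v,10)[:2] for u,v in cn[:,0,:]],np.float32); print(st[i],"min",w.min(0),"max",w.max(0),cv2.minEnclosingCircle(w),cv2.minAreaRect(w))
for k,p in dict(roundT=(505,158,10),roundW=(508,163,10)).items(): print(k,proj("side",p))
for k,p in dict(saltT=(502,151,90),saltW=(507,167,90),mill=(495,5,172)).items(): print(k,proj("side",p),proj("top",p))
# small crops upscaled side
a=cv2.resize(im[205:265,265:325],None,fx=6,fy=6,interpolation=0);b=cv2.resize(cv2.imread("pics/top0.png")[185:230,243:288],(360,360),interpolation=0)
cv2.imwrite("pics/z3.png",np.hstack([a,b]))
E
```

```text
[336 141  30  24 357] min [ 438.3116  -422.67926] max [ 551.13617 -268.38858] ((494.8288269042969, -343.0257873535156), 91.315185546875) ((493.1277770996094, -344.7325439453125), (106.93780517578125, 156.7508087158203), 4.059671401977539)
[311 158  47  31 648] min [ 431.6736  -276.21298] max [ 589.8203  -115.36905] ((514.8856811523438, -191.079833984375), 103.36628723144531) ((514.9697875976562, -191.382568359375), (121.40985107421875, 190.6841278076172), 65.91812133789062)
[300 182  49  39 873] min [ 404.63904 -127.60152] max [547.8145    59.575424] ((474.77166748046875, -37.341495513916016), 99.95789337158203) ((502.8901672363281, -14.951004028320312), (115.27228546142578, 197.6187744140625), 37.51596450805664)
[276 230  41  29 653] min [454.79425 110.95719] max [554.4009  214.61378] ((503.5322265625, 163.03024291992188), 52.162025451660156) ((503.2151184082031, 164.62725830078125), (98.70386505126953, 101.02037048339844), 24.581506729125977)
roundT [296.41676589 241.79249256]
roundW [294.57871081 242.83993946]
saltT [297.87296157 214.46599063] [264.18961171 203.201239  ]
saltW [293.54621434 218.04897618] [258.32969013 201.4897709 ]
mill [319.02866725 155.84699022] [317.64298013 200.07609119]
```

View pics/z3.png

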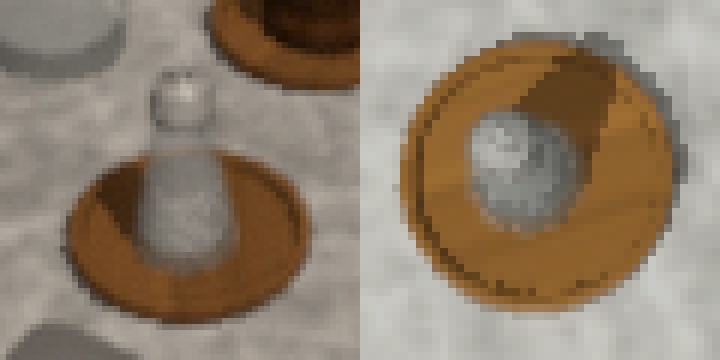

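Combining the views puts the round stand at about (505.5,161) and the salt at about (504,161). The jaw slack of ±20 mm covers the rest. Descending and gripping.

>>> {"api": "drive_tool", "payload": {
  "moves": [
    [[-0.004,0,0.035,0,0,0,0],[-0.004,0,0.035,0,0,0,0],[-0.004,0.001,0.035,0,0,0,0],[0,0,0.035,0,0,0,0],[0,0,0.03,0,0,0,0],[0,0,0.025,0,0,0,0],[0,0,0.015,0,0,0,0],[0,0,0.009,0,0,0,0]]
  ]
}}

```text
clock: 2.87
position: [503.1, 158.0, 37.8]
ee_rot: [-0.0, 1.0, -0.001, -0.002]
contact_force: [0.8, 0.8, -0.4]
gripper_width: 85.4
```

>>> {"api": "drive_tool", "payload": {
  "moves": [
    [[0,0,0,0,0,0,255],[0,0,0,0,0,0,255],[0,0,0,0,0,0,255],[0,0,0,0,0,0,255],[0,0,0,0,0,0,255],[0,0,0,0,0,0,255],[0,0,0,0,0,0,255],[0,0,0,0,0,0,255]]
  ]
}}

```text
clock: 3.53
position: [505.7, 160.0, 42.4]
ee_rot: [-0.001, 1.0, 0.001, 0.002]
contact_force: [-1.5, 0.9, 5.4]
gripper_width: 31.2
```

>>> {"api": "drive_tool", "payload": {
  "moves": [
    [[0,0,0,0,0,0,255],[0,0,0,0,0,0,255]]
  ]
}}

```text
clock: 3.7
position: [505.7, 159.9, 42.4]
ee_rot: [-0.001, 1.0, 0.001, 0.002]
contact_force: [-0.1, 1.5, 5.7]
gripper_width: 31.0
```

```bash
python3 - <<'E'
from h import *
s=read_state();print(s['position'],s['gripper_width'],s['contact_force'])
w=get_image("wrist");t=get_image("side")
cv2.imwrite("pics/c1.png",np.hstack([w[100:400,120:520],cv2.resize(t[170:290,240:400],(400,300),interpolation=3)]))
E
```

```text
[505.69825762 159.93480465  42.39398209] 30.95485526157177 [-0.11605762  1.50949384  5.68878532]
```

View pics/c1.png

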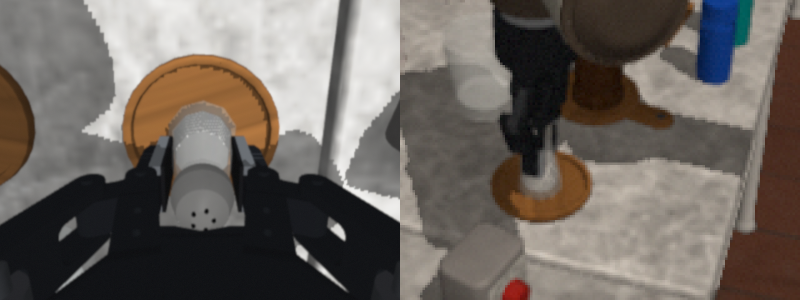

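The salt is held between the pads and still upright. Carrying it to the oblong tray.

>>> {"api": "drive_tool", "payload": {
  "moves": [
    [[0,0,-0.015,0,0,0,255],[0,0,-0.03,0,0,0,255],[0,0,-0.035,0,0,0,255],[0,0,-0.035,0,0,0,255],[0,0,-0.035,0,0,0,255],[0,0,-0.03,0,0,0,255],[0,0,-0.02,0,0,0,255],[0,-0.02,0,0,0,0,255]]
  ]
}}

```text
clock: 4.47
position: [507.1, 141.5, 246.5]
ee_rot: [-0.002, 1.0, 0.003, 0.006]
contact_force: [1.0, 0.4, -1.5]
gripper_width: 31.1
```

>>> {"api": "drive_tool", "payload": {
  "moves": [
    [[0.001,-0.032,0,0,0,0,255],[0.001,-0.037,0,0,0,0,255],[0.001,-0.037,0,0,0,0,255],[0.001,-0.037,0,0,0,0,255],[0.001,-0.037,0,0,0,0,255],[0.001,-0.037,0,0,0,0,255],[0.001,-0.037,0,0,0,0,255],[0.001,-0.037,0,0,0,0,255]]
  ]
}}

```text
clock: 5.13
position: [495.8, -153.8, 241.0]
ee_rot: [-0.0, 1.0, 0.0, 0.0]
contact_force: [1.0, -0.3, -2.2]
gripper_width: 31.2
```

>>> {"api": "drive_tool", "payload": {
  "moves": [
    [[0.001,-0.037,0,0,0,0,255],[0.001,-0.037,0,0,0,0,255],[0.001,-0.037,0,0,0,0,255],[0,-0.037,0,0,0,0,255],[0,-0.028,0,0,0,0,255],[0,-0.02,0,0,0,0,255],[0,-0.003,0,0,0,0,255],[0,0,0,0,0,0,255]]
  ]
}}

```text
clock: 5.8
position: [493.0, -352.0, 240.0]
ee_rot: [0.001, 1.0, 0.0, -0.0]
contact_force: [-0.2, 0.1, -1.1]
gripper_width: 31.1
```

>>> {"api": "drive_tool", "payload": {
  "moves": [
    [[0,0,0.02,0,0,0,255],[0,0,0.038,0,0,0,255],[0,0,0.038,0,0,0,255],[0,0,0.038,0,0,0,255],[0,0,0.03,0,0,0,255],[0,0,0.017,0,0,0,255],[0,0,0.011,0,0,0,255],[0,0,0.004,0,0,0,255]]
  ]
}}

```text
clock: 6.47
position: [493.2, -349.7, 42.9]
ee_rot: [-0.001, 1.0, 0.001, -0.001]
contact_force: [0.4, -0.5, -1.8]
gripper_width: 31.0
```

>>> {"api": "drive_tool", "payload": {
  "moves": [
    [[0,0,0.0015,0,0,0,255],[0,0,0,0,0,0,255],[0,0,0,0,0,0,255]]
  ]
}}

```text
clock: 6.72
position: [494.9, -351.4, 44.5]
ee_rot: [-0.001, 1.0, -0.001, 0.001]
contact_force: [-0.2, 0.7, -0.5]
gripper_width: 31.0
```

>>> {"api": "drive_tool", "payload": {
  "moves": [
    [[0,0,0.0015,0,0,0,255],[0,0,0.0015,0,0,0,255],[0,0,0,0,0,0,255],[0,0,0,0,0,0,255]]
  ]
}}

```text
clock: 7.05
position: [495.0, -351.6, 42.5]
ee_rot: [-0.001, 1.0, -0.001, 0.002]
contact_force: [-0.3, 2.1, 6.8]
gripper_width: 30.9
```

>>> {"api": "drive_tool", "payload": {
  "moves": [
    [[0,0,0,0,0,0,0],[0,0,0,0,0,0,0],[0,0,0,0,0,0,0],[0,0,0,0,0,0,0],[0,0,0,0,0,0,0],[0,0,0,0,0,0,0],[0,0,-0.01,0,0,0,0],[0,0,-0.02,0,0,0,0]]
  ]
}}

```text
clock: 7.72
position: [492.0, -350.4, 68.0]
ee_rot: [-0.0, 1.0, 0.001, -0.003]
contact_force: [0.1, -0.1, -0.2]
gripper_width: 85.3
```

>>> {"api": "drive_tool", "payload": {
  "moves": [
    [[0,0,-0.04,0,0,0,0],[0,0,-0.04,0,0,0,0],[0,0,-0.04,0,0,0,0],[0,0,-0.04,0,0,0,0],[0,0.02,-0.01,0,0,0,0],[0,0.038,0,0,0,0,0],[0,0.038,0,0,0,0,0],[0,0.038,0,0,0,0,0]]
  ]
}}

```text
clock: 8.38
position: [493.3, -216.1, 240.9]
ee_rot: [0.0, 1.0, -0.0, 0.001]
contact_force: [-0.0, 0.5, -0.5]
gripper_width: 85.4
```

>>> {"api": "drive_tool", "payload": {
  "moves": [
    [[0,0.038,0,0,0,0,0],[0,0.038,0,0,0,0,0],[0,0.038,0,0,0,0,0],[0,0.038,0,0,0,0,0],[0,0.034,0,0,0,0,0],[-0.001,0.022,0,0,0,0,0],[-0.001,0.013,0,0,0,0,0],[0,0,0,0,0,0,0]]
  ]
}}

```text
clock: 9.05
position: [495.7, 6.1, 240.7]
ee_rot: [-0.002, 1.0, 0.0, 0.001]
contact_force: [0.0, -0.3, -0.2]
gripper_width: 85.2
```

```bash
python3 - <<'E'
from h import *; import pickle
print(read_state()['position'])
pickle.dump(camera_params("wrist"),open("w2.pk","wb"))
cv2.imwrite("pics/w2.png",get_image("wrist")); cv2.imwrite("pics/t2.png",get_image("top"))
E
```

```text
[495.68410971   6.08086636 240.71425616]
```

View pics/w2.png

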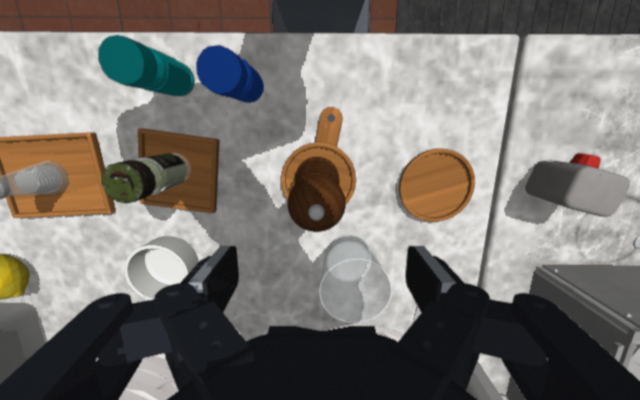

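The salt stands upright on the oblong at (40,182), the mill ball is at (316,212), and the empty round stand is at (437,185).

```bash
cat > st.py <<'E'
from h import *; import pickle,sys
def stands(img,P,box,z=12):
    hsv=cv2.cvtColor(img,cv2.COLOR_BGR2HSV); m=cv2.inRange(hsv,(5,90,40),(22,255,255)); k=np.zeros_like(m); x0,y0,x1,y1=box; k[y0:y1,x0:x1]=255; m&=k
    n,l,st,c=cv2.connectedComponentsWithStats(m)
    for i in range(1,n):
        if st[i][4]>300:
            cn=np.vstack(cv2.findContours((l==i).astype(np.uint8),0,2)[0])
            w=np.array([ray("",u,v,z,P)[:2] for u,v in cn[:,0,:]],np.float32)
            print(st[i][:4],"mid",(w.min(0)+w.max(0))/2,"max",w.max(0),"rect",[np.round(q,1).tolist() for q in cv2.minAreaRect(w)])
E
python3 - <<'E'
from st import *
P=pickle.load(open("w2.pk","rb"))
print("wrist");stands(cv2.imread("pics/w2.png"),P,(0,100,500,235))
print("top");t=cv2.imread("pics/t2.png");stands(t,camera_params("top"),(235,185,480,245))
r=lambda u,v,z:np.round(ray("",u,v,z,P)[:2],1)
print("ball",r(316,212,173),"ball z",proj("",(496,4,173),P),"jar cap",r(122,182,111))
print("tip mid", proj("",(495.7,6.1,233),P))
E
```

```text
wrist
[281 107  75 123] mid [486.19592      0.49752617] max [565.80066   49.150867] rect [[489.1, -2.0], [150.9, 97.8], 15.1]
[138 129  81  84] mid [ 487.82404 -181.85718] max [ 541.9706  -126.00154] rect [[488.0, -181.7], [100.5, 99.1], 82.3]
[  0 133 115  85] mid [ 494.51175 -345.03937] max [ 550.2032  -274.37357] rect [[494.5, -347.0], [106.4, 141.2], 3.1]
[399 149  76  73] mid [505.12766 156.7351 ] max [553.5569  205.96805] rect [[504.8, 156.4], [97.6, 97.2], 49.0]
top
[416 188  51  40] mid [ 493.64685 -350.61533] max [ 549.77277 -280.3619 ] rect [[494.0, -350.9], [107.6, 136.2], 3.1]
[365 192  37  38] mid [ 487.5039  -183.25616] max [ 541.9962  -129.93825] rect [[487.1, -183.7], [99.7, 99.3], 82.2]
[303 198  34  43] mid [ 4.6643054e+02 -2.6501083e-01] max [527.4242    47.464565] rect [[466.0, 0.3], [95.2, 121.6], 89.0]
ball [491.8   1. ] ball z [319.9832716  217.34238027] jar cap [ 481.7 -185.5]
tip mid [323.20650339 250.99033883]
```

A settled view now agrees with the top camera: round (505,157), square (487.5,-182.5) at -8°, oblong (494,-350.5) at +3°, paddle about (497.5,0.5) and mill about (495,1). The first wrist picture had been taken while the arm was still moving. Gripping the mill.

>>> {"api": "drive_tool", "payload": {
  "moves": [
    [[0.001,-0.003,0.03,0,0,0,0],[0,0,0.035,0,0,0,0],[0,0,0.025,0,0,0,0],[0,0,0.015,0,0,0,0],[0,0,0.002,0,0,0,0],[0,0,0,0,0,0,255],[0,0,0,0,0,0,255],[0,0,0,0,0,0,255]]
  ]
}}

```text
clock: 9.82
position: [495.6, 0.7, 134.3]
ee_rot: [-0.0, 1.0, 0.0, 0.002]
contact_force: [-0.5, 0.7, 0.1]
gripper_width: 51.8
```

>>> {"api": "drive_tool", "payload": {
  "moves": [
    [[0,0,0,0,0,0,255],[0,0,0,0,0,0,255],[0,0,0,0,0,0,255],[0,0,0,0,0,0,255],[0,0,0,0,0,0,255],[0,0,0,0,0,0,255]]
  ]
}}

```text
clock: 10.32
position: [495.9, 0.9, 134.9]
ee_rot: [-0.001, 1.0, 0.0, 0.002]
contact_force: [-0.7, -0.9, 6.8]
gripper_width: 46.5
```

```bash
python3 - <<'E'
from h import *
print(read_state()['position'])
w=get_image("wrist");t=get_image("side")
cv2.imwrite("pics/c2.png",np.hstack([w[100:400,120:520],cv2.resize(t[130:250,240:400],(400,300),interpolation=3)]))
E
```

```text
[495.87541107   0.91457724 134.88172367]
```

View pics/c2.png

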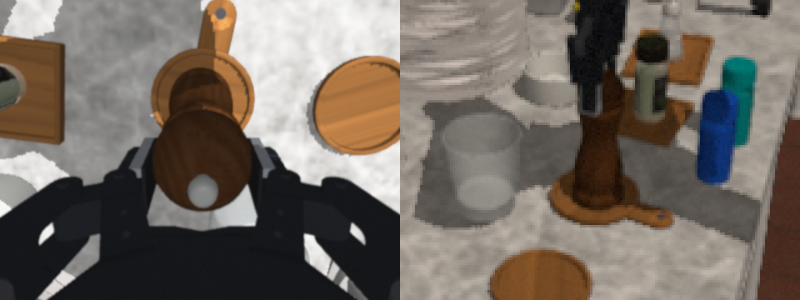

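The pads hold the mill head, and the mill is upright. Moving it to the round stand.

>>> {"api": "drive_tool", "payload": {
  "moves": [
    [[0,0,-0.012,0,0,0,255],[0,0,-0.018,0,0,0,255],[-0.001,0.015,-0.01,0,0,0,255],[-0.002,0.025,0,0,0,0,255],[-0.002,0.03,0,0,0,0,255],[-0.002,0.03,0,0,0,0,255],[-0.002,0.03,0,0,0,0,255],[-0.001,0.018,0,0,0,0,255]]
  ]
}}

```text
clock: 11.08
position: [504.3, 151.4, 172.9]
ee_rot: [-0.001, 1.0, 0.001, 0.0]
contact_force: [-0.0, -1.0, -1.2]
gripper_width: 46.2
```

>>> {"api": "drive_tool", "payload": {
  "moves": [
    [[0,0.008,0,0,0,0,255],[0,0,0.008,0,0,0,255],[0,0,0.014,0,0,0,255],[0,0,0.01,0,0,0,255],[0,0,0.005,0,0,0,255],[0,0,0.0015,0,0,0,255],[0,0,0,0,0,0,255],[0,0,0,0,0,0,255]]
  ]
}}

```text
clock: 11.75
position: [504.6, 155.5, 135.2]
ee_rot: [-0.0, 1.0, -0.001, 0.0]
contact_force: [-0.8, -1.5, 5.3]
gripper_width: 46.4
```

Contact at the grip height (+5 N). Releasing, rising, then a look on the way to the jar.

>>> {"api": "drive_tool", "payload": {
  "moves": [
    [[0,0,0,0,0,0,0],[0,0,0,0,0,0,0],[0,0,0,0,0,0,0],[0,0,0,0,0,0,0],[0,0,0,0,0,0,0],[0,0,-0.02,0,0,0,0],[0,0,-0.035,0,0,0,0],[0,0,-0.035,0,0,0,0]]
  ]
}}

```text
clock: 12.42
position: [503.6, 156.5, 224.2]
ee_rot: [-0.0, 1.0, -0.001, -0.002]
contact_force: [0.1, 1.4, 0.8]
gripper_width: 85.6
```

>>> {"api": "drive_tool", "payload": {
  "moves": [
    [[0,-0.02,-0.015,0,0,0,0],[0.002,-0.038,0,0,0,0,0],[0.002,-0.038,0,0,0,0,0],[0.002,-0.038,0,0,0,0,0],[0.002,-0.038,0,0,0,0,0],[0.002,-0.038,0,0,0,0,0],[0.002,-0.038,0,0,0,0,0],[0.002,-0.038,0,0,0,0,0]]
  ]
}}

```text
clock: 13.08
position: [490.2, -130.8, 239.5]
ee_rot: [-0.001, 1.0, 0.0, 0.0]
contact_force: [1.1, -0.6, 0.4]
gripper_width: 85.6
```

>>> {"api": "drive_tool", "payload": {
  "moves": [
    [[0.004,-0.03,0,0,0,0,0],[0.004,-0.022,0,0,0,0,0],[0,0,0,0,0,0,0],[0,0,0,0,0,0,0]]
  ]
}}

```text
clock: 13.42
position: [482.3, -182.1, 239.0]
ee_rot: [0.001, 1.0, 0.0, -0.0]
contact_force: [0.6, 0.5, 0.2]
gripper_width: 85.2
```

```bash
python3 - <<'E'
from st import *
print(read_state()['position'])
P=camera_params("wrist");pickle.dump(P,open("w3.pk","wb"))
im=get_image("wrist");cv2.imwrite("pics/w3.png",im);stands(im,P,(0,100,640,235))
E
```

```text
[ 482.29170975 -182.10693924  239.02015228]
[422 118  76 108] mid [476.06442    -1.1810513] max [545.90656  48.35453] rect [[480.7, -6.3], [132.8, 98.6], 17.0]
[281 141  83  82] mid [ 487.39636 -183.9867 ] max [ 541.30743 -130.11823] rect [[487.6, -184.0], [97.9, 98.3], 82.3]
[135 145 116  84] mid [ 493.8959  -350.25272] max [ 549.50757 -280.13266] rect [[494.2, -350.1], [106.3, 135.9], 3.0]
[537 159 103  72] mid [505.08295 169.74023] max [553.4413  236.46173] rect [[508.5, 160.9], [117.8, 97.8], 56.1]
```

View pics/w3.png

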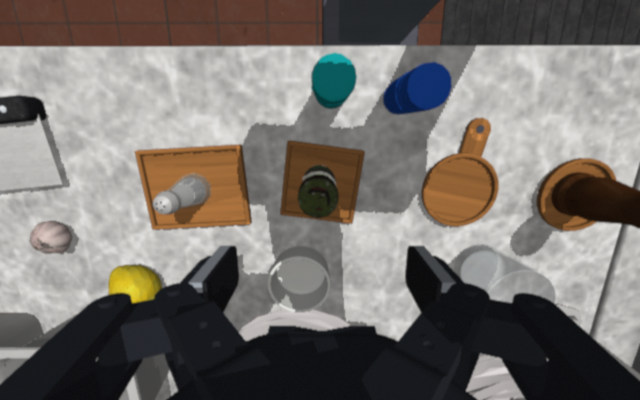

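The mill stands upright on the round stand, the salt is on the oblong and the jar cap is at (319,196).

```bash
python3 - <<'E'
from st import *
P=pickle.load(open("w3.pk","rb"))
for a in((319,196,111),(317,178,75),(189,192,40),(319,200,111)):print(a,ray("",*a,P)[:2])
im=cv2.imread("pics/w3.png");cn=np.vstack(cv2.findContours(cv2.inRange(cv2.cvtColor(im,cv2.COLOR_BGR2HSV),(5,90,40),(22,255,255))[100:235,422:498].copy(),0,2)[0])[:,0]+[422,100]
cn=cn[cn[:,1]>165]; w=np.array([ray("",u,v,12,P)[:2] for u,v in cn],np.float32);print("paddle",cv2.minEnclosingCircle(w))
E
```

```text
(319, 196, 111) [ 480.64049641 -185.5073341 ]
(317, 178, 75) [ 469.50522821 -187.94253006]
(189, 192, 40) [ 492.67651943 -344.62391188]
(319, 200, 111) [ 484.61715356 -185.52485593]
paddle ((497.4091491699219, -1.0511547327041626), 49.667598724365234)
```

>>> {"api": "drive_tool", "payload": {
  "moves": [
    [[0,-0.004,0.03,0,0,0,0],[0,0,0.038,0,0,0,0],[0,0,0.038,0,0,0,0],[0,0,0.03,0,0,0,0],[0,0,0.02,0,0,0,0],[0,0,0.01,0,0,0,0],[0,0,0.003,0,0,0,0],[0,0,0,0,0,0,255]]
  ]
}}

```text
clock: 14.13
position: [483.2, -184.5, 70.3]
ee_rot: [-0.001, 1.0, -0.0, -0.0]
contact_force: [-0.5, -0.1, 0.2]
gripper_width: 75.1
```

>>> {"api": "drive_tool", "payload": {
  "moves": [
    [[0,0,0,0,0,0,255],[0,0,0,0,0,0,255],[0,0,0,0,0,0,255],[0,0,0,0,0,0,255],[0,0,0,0,0,0,255],[0,0,0,0,0,0,255],[0,0,0,0,0,0,255]]
  ]
}}

```text
clock: 14.72
position: [483.8, -185.3, 72.0]
ee_rot: [-0.001, 1.0, -0.0, 0.002]
contact_force: [-0.8, 1.3, 6.6]
gripper_width: 39.6
```

```bash
python3 - <<'E'
from h import *
print(read_state()['position'])
w=get_image("wrist");cv2.imwrite("pics/c3.png",w[100:400,120:520])
E
```

```text
[ 483.80204306 -185.30962854   71.95698891]
```

View pics/c3.png

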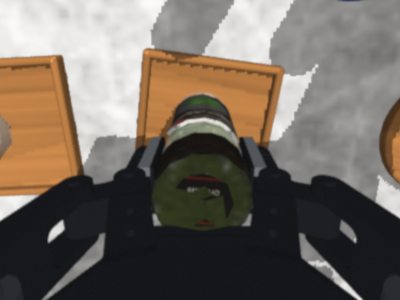

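The jar is gripped at the expected width (40 against 41 mm). Moving it to the paddle at (497,-0.5).

>>> {"api": "drive_tool", "payload": {
  "moves": [
    [[0,0,-0.014,0,0,0,255],[0,0,-0.02,0,0,0,255],[-0.001,0.015,-0.01,0,0,0,255],[-0.002,0.03,0,0,0,0,255],[-0.003,0.035,0,0,0,0,255],[-0.003,0.035,0,0,0,0,255],[-0.003,0.035,0,0,0,0,255],[-0.002,0.025,0,0,0,0,255]]
  ]
}}

```text
clock: 15.43
position: [496.4, -7.9, 114.6]
ee_rot: [-0.001, 1.0, 0.0, 0.0]
contact_force: [0.5, 0.0, -0.4]
gripper_width: 39.7
```

>>> {"api": "drive_tool", "payload": {
  "moves": [
    [[0,0.01,0,0,0,0,255],[0,0,0.01,0,0,0,255],[0,0,0.016,0,0,0,255],[0,0,0.01,0,0,0,255],[0,0,0.005,0,0,0,255],[0,0,0.002,0,0,0,255],[0,0,0.001,0,0,0,255],[0,0,0,0,0,0,255]]
  ]
}}

```text
clock: 16.1
position: [495.6, -0.7, 72.0]
ee_rot: [-0.0, 1.0, -0.0, -0.001]
contact_force: [-5.5, 1.2, 11.0]
gripper_width: 39.5
```

>>> {"api": "drive_tool", "payload": {
  "moves": [
    [[0,0,0,0,0,0,0],[0,0,0,0,0,0,0],[0,0,0,0,0,0,0],[0,0,0,0,0,0,0],[0,0,0,0,0,0,0],[0,0,-0.02,0,0,0,0],[0,0,-0.035,0,0,0,0],[0,0,-0.035,0,0,0,0]]
  ]
}}

```text
clock: 16.77
position: [495.6, -0.5, 160.2]
ee_rot: [-0.0, 1.0, -0.001, -0.002]
contact_force: [1.3, -0.4, 0.1]
gripper_width: 85.3
```

>>> {"api": "drive_tool", "payload": {
  "moves": [
    [[0,0,-0.035,0,0,0,0],[0,-0.015,-0.035,0,0,0,0],[0.001,-0.038,-0.01,0,0,0,0],[0,-0.038,0,0,0,0,0],[0,-0.038,0,0,0,0,0],[0,-0.038,0,0,0,0,0],[0,-0.038,0,0,0,0,0],[0,-0.038,0,0,0,0,0]]
  ]
}}

```text
clock: 17.43
position: [495.3, -244.9, 240.3]
ee_rot: [-0.0, 1.0, 0.0, 0.0]
contact_force: [0.9, 0.6, 1.0]
gripper_width: 85.3
```

>>> {"api": "drive_tool", "payload": {
  "moves": [
    [[0.001,-0.038,0,0,0,0,0],[0.001,-0.035,0,0,0,0,0],[0,-0.025,0,0,0,0,0],[0,-0.01,0,0,0,0,0],[0,0,0,0,0,0,0],[0,0,0,0,0,0,0]]
  ]
}}

```text
clock: 17.93
position: [493.5, -351.0, 239.7]
ee_rot: [0.0, 1.0, 0.0, -0.0]
contact_force: [0.6, 0.2, 0.1]
gripper_width: 85.5
```

```bash
python3 - <<'E'
from st import *
print(read_state()['position'])
P=camera_params("wrist");pickle.dump(P,open("w4.pk","wb"))
im=get_image("wrist");cv2.imwrite("pics/w4.png",im);stands(im,P,(0,100,640,235))
E
```

```text
[ 493.48655665 -351.03307065  239.68693631]
[548 109  80 109] mid [475.99164    -5.6359825] max [545.53845   43.744938] rect [[483.3, 6.8], [100.8, 133.2], 54.2]
[404 132  93  83] mid [ 487.4437  -186.34552] max [ 541.19653 -130.92601] rect [[487.5, -186.3], [100.2, 98.2], 82.2]
[267 136 106  85] mid [ 494.06714 -352.47986] max [ 549.6038  -283.67645] rect [[494.4, -352.5], [106.2, 133.7], 3.1]
```

View pics/w4.png

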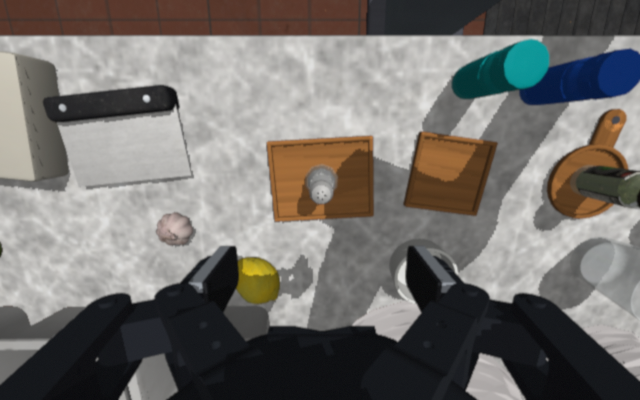

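```bash
python3 - <<'E'
from st import *
P=pickle.load(open("w4.pk","rb"))
for a in((321,191,88),(321,194,88)):print(a,ray("",*a,P)[:2])
E
```

```text
(321, 191, 88) [ 492.15037593 -352.49729814]
(321, 194, 88) [ 495.36744503 -352.50050708]
```

>>> {"api": "drive_tool", "payload": {
  "moves": [
    [[0,0,0.025,0,0,0,0],[0,0,0.039,0,0,0,0],[0,0,0.039,0,0,0,0],[0,0,0.039,0,0,0,0],[0,0,0.03,0,0,0,0],[0,0,0.018,0,0,0,0],[0,0,0.01,0,0,0,0],[0,0,0,0,0,0,255]]
  ]
}}

```text
clock: 18.65
position: [492.9, -349.4, 38.3]
ee_rot: [-0.001, 1.0, 0.001, -0.002]
contact_force: [-0.3, -0.4, 0.7]
gripper_width: 75.6
```

>>> {"api": "drive_tool", "payload": {
  "moves": [
    [[0,0,0,0,0,0,255],[0,0,0,0,0,0,255],[0,0,0,0,0,0,255],[0,0,0,0,0,0,255],[0,0,0,0,0,0,255],[0,0,0,0,0,0,255],[0,0,0,0,0,0,255],[0,0,0,0,0,0,255]]
  ]
}}

```text
clock: 19.32
position: [495.1, -351.6, 42.8]
ee_rot: [-0.001, 1.0, -0.001, 0.002]
contact_force: [-0.5, 1.9, 5.7]
gripper_width: 30.9
```

Same grip as before. Moving it to the square at (487.5,-184).

>>> {"api": "drive_tool", "payload": {
  "moves": [
    [[0,0,-0.014,0,0,0,255],[0,0,-0.02,0,0,0,255],[0.001,0.015,-0.01,0,0,0,255],[0.001,0.03,0,0,0,0,255],[0.001,0.03,0,0,0,0,255],[0.001,0.03,0,0,0,0,255],[0.001,0.03,0,0,0,0,255],[0.001,0.023,0,0,0,0,255]]
  ]
}}

```text
clock: 19.98
position: [487.3, -191.4, 84.9]
ee_rot: [-0.0, 1.0, 0.0, 0.0]
contact_force: [0.3, 0.6, -1.4]
gripper_width: 31.1
```

>>> {"api": "drive_tool", "payload": {
  "moves": [
    [[0,0.009,0,0,0,0,255],[0,0,0.01,0,0,0,255],[0,0,0.014,0,0,0,255],[0,0,0.01,0,0,0,255],[0,0,0.005,0,0,0,255],[0,0,0.002,0,0,0,255],[0,0,0.001,0,0,0,255],[0,0,0,0,0,0,255]]
  ]
}}

```text
clock: 20.65
position: [486.7, -184.7, 42.9]
ee_rot: [0.0, 1.0, -0.0, -0.001]
contact_force: [-2.6, 1.9, 5.1]
gripper_width: 31.5
```

Seated. Releasing and heading to the timer.

>>> {"api": "drive_tool", "payload": {
  "moves": [
    [[0,0,0,0,0,0,0],[0,0,0,0,0,0,0],[0,0,0,0,0,0,0],[0,0,0,0,0,0,0],[0,0,0,0,0,0,0],[0,0,-0.02,0,0,0,0],[0,0,-0.035,0,0,0,0],[0,0,-0.035,0,0,0,0]]
  ]
}}

```text
clock: 21.32
position: [486.7, -184.1, 132.3]
ee_rot: [-0.0, 1.0, 0.0, -0.002]
contact_force: [1.4, -0.8, 0.6]
gripper_width: 85.3
```

>>> {"api": "drive_tool", "payload": {
  "moves": [
    [[0,0,-0.037,0,0,0,0],[0,0,-0.037,0,0,0,0],[0,0.015,-0.036,0,0,0,0],[-0.001,0.039,0,0,0,0,0],[-0.001,0.039,0,0,0,0,0],[-0.001,0.039,0,0,0,0,0],[-0.001,0.039,0,0,0,0,0],[-0.001,0.039,0,0,0,0,0]]
  ]
}}

```text
clock: 21.98
position: [492.1, 27.6, 242.6]
ee_rot: [-0.0, 1.0, 0.0, 0.0]
contact_force: [0.4, -0.5, -0.4]
gripper_width: 85.4
```

>>> {"api": "drive_tool", "payload": {
  "moves": [
    [[-0.001,0.039,0,0,0,0,0],[-0.001,0.039,0,0,0,0,0],[-0.001,0.039,0,0,0,0,0],[-0.001,0.039,0,0,0,0,0],[-0.001,0.039,0,0,0,0,0],[-0.001,0.03,0,0,0,0,0],[-0.001,0.02,0,0,0,0,0],[0,0.01,0,0,0,0,0]]
  ]
}}

```text
clock: 22.65
position: [499.1, 283.5, 241.7]
ee_rot: [-0.002, 1.0, -0.0, -0.0]
contact_force: [-0.3, -0.3, 0.6]
gripper_width: 85.4
```

>>> {"api": "drive_tool", "payload": {
  "moves": [
    [[0,0,0,0,0,0,0],[0,0,0,0,0,0,0],[0,0,0,0,0,0,0]]
  ]
}}

```text
clock: 22.9
position: [499.1, 279.6, 242.3]
ee_rot: [0.0, 1.0, -0.0, -0.0]
contact_force: [-0.0, 0.1, 0.6]
gripper_width: 85.6
```

```bash
python3 - <<'E'
from st import *
print(read_state()['position'])
P=camera_params("wrist");pickle.dump(P,open("w5.pk","wb"))
im=get_image("wrist");cv2.imwrite("pics/w5.png",im);t=get_image("top");cv2.imwrite("pics/t5.png",t)
cv2.imwrite("pics/z5.png",np.hstack([cv2.resize(im[80:270,220:420],(600,570),interpolation=3)]))
E
```

```text
[499.14935943 279.60121053 242.30067528]
```

View pics/z5.png

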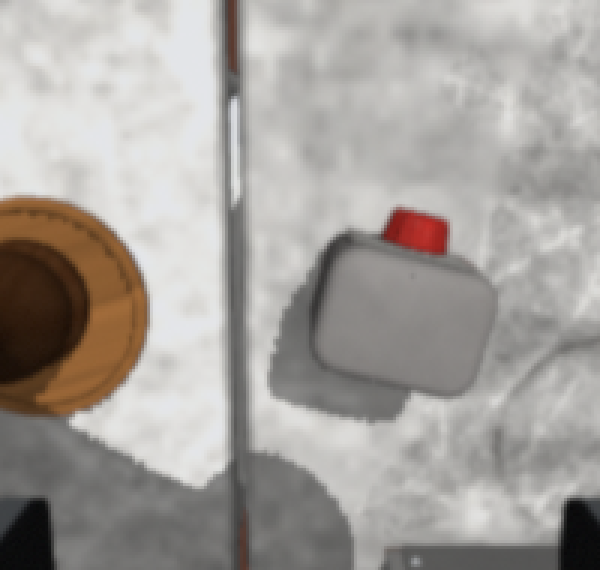

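The timer's top face is seen turned about 13°, with the dial towards the robot. Fitting a rectangle to it.

```bash
python3 - <<'E'
from st import *
P=pickle.load(open("w5.pk","rb")); im=cv2.imread("pics/w5.png")
g=cv2.cvtColor(im,cv2.COLOR_BGR2GRAY); print(g[180,355],g[165:212:6,358])
m=cv2.inRange(g,int(g[185,355])-14,int(g[185,355])+14); k=np.zeros_like(m);k[140:230,315:400]=255; m=cv2.morphologyEx(m&k,cv2.MORPH_OPEN,np.ones((5,5)))
n,l,st,c=cv2.connectedComponentsWithStats(m); i=1+np.argmax(st[1:,4]); print(st[i])
cn=np.vstack(cv2.findContours((l==i).astype(np.uint8),0,2)[0])[:,0]
w=np.array([ray("",u,v,70,P)[:2] for u,v in cn],np.float32); print(cv2.minAreaRect(w))
h=cv2.cvtColor(im,cv2.COLOR_BGR2HSV); r=cv2.inRange(h,(0,150,80),(8,255,255))|cv2.inRange(h,(172,150,80),(179,255,255)); k[:]=0;k[140:170,330:390]=255; ys,xs=np.nonzero(r&k); print("dial",xs.mean(),ys.mean(),ray("",xs.mean(),ys.mean(),44,P)[:2])
E
```

```text
143 [113 145 146 140 135 132 132 126]
[ 327  163   73   47 2303]
((499.7534484863281, 326.2657165527344), (79.90050506591797, 44.60369110107422), 77.0656509399414)
dial 358.76119402985074 156.8955223880597 [467.34399403 322.288772  ]
```

```bash
python3 - <<'E'
from st import *
P=pickle.load(open("w5.pk","rb")); im=cv2.imread("pics/w5.png")
g=cv2.cvtColor(im,cv2.COLOR_BGR2GRAY)
m=cv2.inRange(g,118,158); k=np.zeros_like(m);k[140:230,315:388]=255; m=cv2.morphologyEx(m&k,cv2.MORPH_OPEN,np.ones((9,9)))
n,l,st,c=cv2.connectedComponentsWithStats(m); i=1+np.argmax(st[1:,4]); print(st[i])
cn=np.vstack(cv2.findContours((l==i).astype(np.uint8),0,2)[0])[:,0]
w=np.array([ray("",u,v,70,P)[:2] for u,v in cn],np.float32); print(cv2.minAreaRect(w))
for z in [(345,245),(495,285),(320,365),(465,400),(490,330),(312,320)]: print(z,ray("",220+z[0]/3,80+z[1]/3,70,P)[:2])
t=im.copy();t[m==0]//=3;cv2.imwrite("pics/z6.png",cv2.resize(t[130:230,300:410],None,fx=4,fy=4))
E
```

```text
[ 327  163   61   48 2299]
((498.6181335449219, 320.4128723144531), (70.10246276855469, 46.56087875366211), 77.19584655761719)
(345, 245) [469.83509775 293.19786046]
(495, 285) [484.50224423 348.49441357]
(320, 365) [514.9032448  284.31254433]
(465, 400) [528.72730904 339.65279528]
(490, 330) [501.42251529 347.62343166]
(312, 320) [497.59783978 281.26686202]
```

View pics/z6.png

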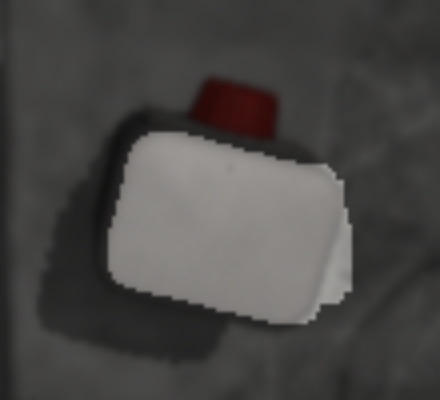

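The right edge leaks a little, so the corrected box centre is about (499,316). Yaw is -0.224 rad, and the dial position agrees. Aligning and gripping.

>>> {"api": "drive_tool", "payload": {
  "moves": [
    [[0,0.015,0,0,0,0,0],[0,0.015,0,0,0,0,0],[0,0.0055,0,0,0,0.112,0],[0,0,0.02,0,0,0.112,0],[0,0,0.035,0,0,0,0],[0,0,0.035,0,0,0,0],[0,0,0.03,0,0,0,0],[0,0,0,0,0,0,0]]
  ]
}}

```text
clock: 23.67
position: [495.9, 314.2, 115.7]
ee_rot: [0.112, 0.994, -0.005, -0.005]
contact_force: [-0.3, -0.4, -0.1]
gripper_width: 85.6
```

```bash
python3 - <<'E'
from st import *
s=read_state();print(s['position'],R.from_quat(s['ee_rot']).as_matrix().round(3)[:,1])
im=get_image("wrist");cv2.imwrite("pics/w6.png",im[60:330,170:470])
E
```

```text
[495.90952216 314.21153993 115.73962596] [ 0.223  0.975 -0.01 ]
```

View pics/w6.png

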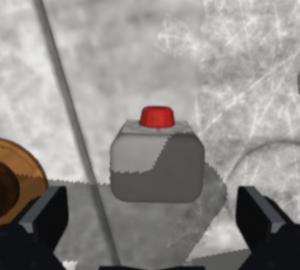

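The timer is centred between the fingers and square to them. Going down and closing.

>>> {"api": "drive_tool", "payload": {
  "moves": [
    [[0,0.001,0.025,0,0,0,0],[0,0,0.03,0,0,0,0],[0,0,0.02,0,0,0,0],[0,0,0.01,0,0,0,0],[0,0,0.003,0,0,0,0],[0,0,0,0,0,0,0],[0,0,0,0,0,0,255],[0,0,0,0,0,0,255]]
  ]
}}

```text
clock: 24.38
position: [500.6, 318.2, 36.7]
ee_rot: [0.111, 0.994, 0.001, 0.001]
contact_force: [-2.9, -5.2, 20.6]
gripper_width: 64.5
```

>>> {"api": "drive_tool", "payload": {
  "moves": [
    [[0,0,0,0,0,0,255],[0,0,0,0,0,0,255],[0,0,0,0,0,0,255],[0,0,0,0,0,0,255],[0,0,0,0,0,0,255],[0,0,0,0,0,0,255]]
  ]
}}

```text
clock: 24.88
position: [500.9, 318.5, 36.8]
ee_rot: [0.111, 0.994, 0.002, 0.002]
contact_force: [0.0, -0.1, 7.2]
gripper_width: 64.6
```

>>> {"api": "drive_tool", "payload": {
  "moves": [
    [[0,0,-0.015,0,0,0,255],[0,0,-0.03,0,0,0,255],[0,0,-0.035,0,0,0,255],[0,0,-0.035,0,0,0,255],[0,0,-0.035,0,0,-0.07,255],[0,0,-0.03,0,0,-0.07,255],[0,0,-0.02,0,0,-0.07,255],[0,0,0,0,0,-0.068,255]]
  ]
}}

```text
clock: 25.55
position: [501.4, 318.8, 240.9]
ee_rot: [-0.029, 1.0, 0.004, 0.005]
contact_force: [0.2, 0.8, -0.4]
gripper_width: 64.1
```

>>> {"api": "drive_tool", "payload": {
  "moves": [
    [[0.001,-0.015,0,0,0,0,255],[0.0015,-0.03,0,0,0,0,255],[0.002,-0.037,0,0,0,0,255],[0.002,-0.037,0,0,0,0,255],[0.002,-0.037,0,0,0,0,255],[0.002,-0.037,0,0,0,0,255],[0.002,-0.037,0,0,0,0,255],[0.002,-0.037,0,0,0,0,255]]
  ]
}}

```text
clock: 26.22
position: [498.1, 47.6, 233.9]
ee_rot: [-0.027, 1.0, 0.0, -0.001]
contact_force: [0.9, 0.1, -0.8]
gripper_width: 64.7
```

>>> {"api": "drive_tool", "payload": {
  "moves": [
    [[0.002,-0.037,0,0,0,0,255],[0.002,-0.037,0,0,0,0,255],[0.002,-0.037,0,0,0,0,255],[0.002,-0.037,0,0,0,0,255],[0.002,-0.037,0,0,0,0,255],[0.002,-0.037,0,0,0,0,255],[0.002,-0.037,0,0,0,0,255],[0.002,-0.037,0,0,0,0,255]]
  ]
}}

```text
clock: 26.88
position: [498.2, -248.3, 233.8]
ee_rot: [-0.026, 1.0, 0.0, -0.001]
contact_force: [1.0, 0.8, -0.9]
gripper_width: 64.5
```

>>> {"api": "drive_tool", "payload": {
  "moves": [
    [[0.002,-0.037,0,0,0,0,255],[0.001,-0.035,0,0,0,0,255],[0,-0.025,0,0,0,0,255],[0,-0.007,0,0,0,0,255],[0,0,0,0,0,0,255],[0,0,0,0,0,0,255]]
  ]
}}

```text
clock: 27.38
position: [501.6, -350.1, 233.5]
ee_rot: [-0.027, 1.0, 0.001, -0.001]
contact_force: [-0.8, 0.8, -1.1]
gripper_width: 64.4
```

```bash
python3 - <<'E'
from st import *
s=read_state();print(s['position'],R.from_quat(s['ee_rot']).as_matrix().round(3)[:,1])
im=get_image("wrist");stands(im,camera_params("wrist"),(100,60,500,235));cv2.imwrite("pics/w7.png",im[40:340,160:560])
E
```

```text
[ 501.57127588 -350.11522381  233.50526952] [-0.053  0.999  0.001]
[404 131  96  88] mid [ 488.00037 -185.69891] max [ 542.39825 -130.52406] rect [[487.9, -185.7], [100.4, 98.5], 82.4]
[267 132 109  74] mid [ 488.71252 -351.8791 ] max [ 538.88983 -283.08575] rect [[488.7, -352.1], [93.3, 134.3], 3.1]
```

View pics/w7.png

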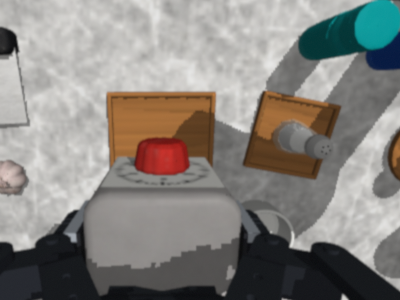

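The timer is square over the oblong with its dial towards the robot, and the salt stands on the square. Lowering.

>>> {"api": "drive_tool", "payload": {
  "moves": [
    [[0,0,0.02,0,0,0,255],[0,0,0.038,0,0,0,255],[0,0,0.038,0,0,0,255],[0,0,0.038,0,0,0,255],[0,0,0.03,0,0,0,255],[0,0,0.015,0,0,0,255],[0,0,0.008,0,0,0,255],[0,0,0,0,0,0,255]]
  ]
}}

```text
clock: 28.1
position: [501.9, -348.8, 45.9]
ee_rot: [-0.028, 1.0, 0.001, -0.002]
contact_force: [-0.9, 0.8, -1.7]
gripper_width: 64.6
```

>>> {"api": "drive_tool", "payload": {
  "moves": [
    [[0,0,0.002,0,0,0,255],[0,0,0.002,0,0,0,255],[0,0,0.001,0,0,0,255],[0,0,0,0,0,0,255],[0,0,0,0,0,0,255]]
  ]
}}

```text
clock: 28.52
position: [502.9, -350.6, 43.2]
ee_rot: [-0.027, 1.0, -0.0, 0.001]
contact_force: [-0.8, -0.1, -1.2]
gripper_width: 64.6
```

>>> {"api": "drive_tool", "payload": {
  "moves": [
    [[0,0,0.001,0,0,0,255],[0,0,0.001,0,0,0,255],[0,0,0,0,0,0,255],[0,0,0,0,0,0,255]]
  ]
}}

```text
clock: 28.85
position: [503.0, -350.7, 42.8]
ee_rot: [-0.028, 1.0, -0.001, 0.001]
contact_force: [-2.5, 3.3, 9.9]
gripper_width: 64.6
```

Contact. Releasing and withdrawing upwards and to the right, clear of everything.

>>> {"api": "drive_tool", "payload": {
  "moves": [
    [[0,0,0,0,0,0,0],[0,0,0,0,0,0,0],[0,0,0,0,0,0,0],[0,0,0,0,0,0,0],[0,0,-0.01,0,0,0,0],[0,0,-0.03,0,0,0,0],[0,0,-0.038,0,0,0,0],[0,0,-0.038,0,0,0,0]]
  ]
}}

```text
clock: 29.52
position: [501.9, -350.3, 157.4]
ee_rot: [-0.027, 1.0, 0.0, -0.001]
contact_force: [0.6, -0.9, 0.4]
gripper_width: 85.4
```

>>> {"api": "drive_tool", "payload": {
  "moves": [
    [[0,0,-0.038,0,0,0,0],[0,0,-0.038,0,0,0,0],[0.02,-0.02,-0.02,0,0,0,0],[0.025,-0.03,0,0,0,0,0],[0.025,-0.03,0,0,0,0,0],[0.02,-0.03,0,0,0,0,0],[0,-0.02,0,0,0,0,0],[0,0,0,0,0,0,0]]
  ]
}}

```text
clock: 30.18
position: [418.3, -488.6, 252.6]
ee_rot: [-0.025, 1.0, -0.001, 0.0]
contact_force: [0.8, 0.4, 0.0]
gripper_width: 85.1
```

```bash
python3 - <<'E'
from st import *
s=read_state();print(s['position'],s['clock'])
t=get_image("top");S=get_image("side");cv2.imwrite("pics/t9.png",t)
a=cv2.resize(t[140:275,180:480],(800,360),interpolation=3);b=cv2.resize(S[120:280,250:410],(240,240),interpolation=3)
o=np.zeros((600,800,3),np.uint8);o[:360]=a;o[360:,:240]=b;w=get_image("wrist");o[360:,260:644]=cv2.resize(w,(384,240));cv2.imwrite("pics/f.png",o)
P=camera_params("top")
for p in((505,157,176),(487.5,-184,92),(497,-.5,111),(494,-350.5,76)):print(p,proj("top",p),"crop",(proj("top",p)-[180,140])*2.667)
E
```

```text
[ 418.30117255 -488.5969246   252.55385985] 30.1833
(505, 157, 176) [258.38284049 196.95462641] crop [209.04703557 151.89798863]
(487.5, -184, 92) [387.00580072 206.32251988] crop [552.08447051 176.88216053]
(497, -0.5, 111) [319.69323363 202.91617068] crop [372.56185409 167.7974272 ]
(494, -350.5, 76) [446.40498244 203.85384327] crop [710.50208817 170.29820001]
```

View pics/f.png

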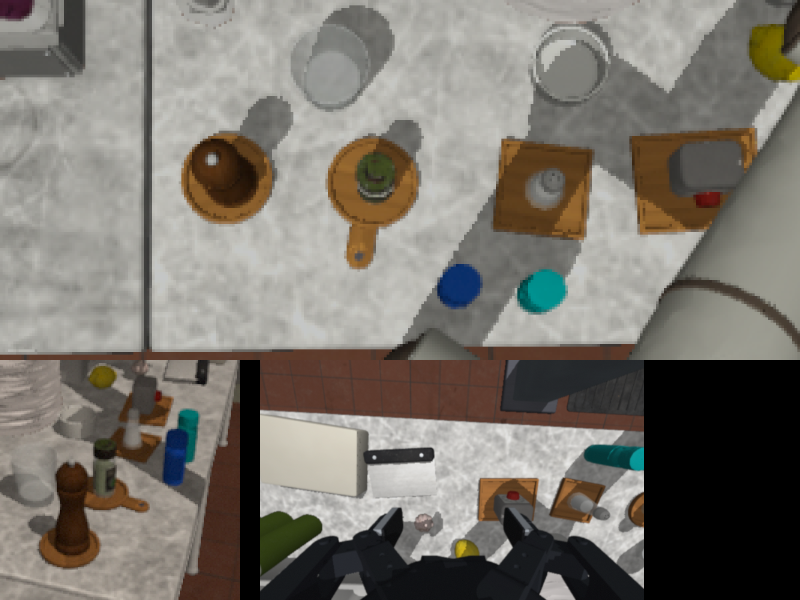

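The final view shows everything upright on its own stand: mill at crop (211,158), jar at (376,172), salt at (551,180) and timer at (708,167). Each is within about 5 mm of its stand's centre. The tumbler, ramekin and decoys haven't moved, and the gripper is clear.

```bash
python3 -c "
from bench import *
print(job_done())"
```

```text
the job is handed in; nothing more can be done
None
```

The job is handed in at about 30 s of the 131 s allowed, with all four things on their own stands. I parked the salt on the oblong tray, then put the mill on the round stand, the jar on the paddle and the salt on the square. The timer went last, on the oblong with its dial towards the robot over a long side.

- **Last checks:** The final top, side and wrist pictures show all four upright and let go, with the gripper clear. The tumbler, the ramekin and the blue and turquoise jars show no sign of having been touched. Each placing showed a contact force of about 5 to 11 N before I let go.
- **Centring:** In the last top view, the mill, jar and timer appear about 3 to 5 mm nearer the robot than their stand centres. This may be partly camera bias, and I did not correct it.
- **Disagreements:** My first wrist picture was about 5 mm off the top view, probably because the arm had not settled. Later settled views agreed with the top camera to within about 1 to 3 mm. The salt gripped at 31 mm, narrower than I expected from its foot size, but it held firmly both times.
- **Pictures:** I viewed 16, two past the budget of 14.

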